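# Pack the mugs in the pull-out tray, clamp them and run the tray home

## Task

Pack every green mug from the bench into the pull-out tray of the transport bay: flip the cam lever up to free the load stop and slide it back, stand the mugs upright in one row in the channel between headboard and stop with all their handles pointing square out to the side away from the stop's rail (the robot's side), then slide the stop up until the row stands tight together with no gaps, and flip the lever down flat to lock it. Only then push the tray into the bay until its catch holds it fully home, and leave the plates, bowl, ladle and glass where they are.

Things in the scene. Friction and masses are not known exactly. Their poses are not given: they have to be found in the camera images.
- tray (a joint): how far the tray has run into the bay, along its own +y (roughly to the robot's left): 0 = pulled right out (as it starts), 0.360 m = fully home, against an end stop. A ball catch parks it at 0: some 17 N start it, then 3 N run it. Another catch takes about 5 N more to push over at 0.352, then holds it home; short of that it pushes the tray back out. The tray floor lies 30 mm above the bench
- tray_head (a point): on the tray: foot of the headboard's inner face, mid-channel, at floor level. Tray axes: +y into the bay, x across it (-x towards the robot), z up. The mug channel runs to -y along x = 0, 390 mm long, 72 mm wide between lips 10 mm high. Headboard 90 mm wide, 55 high; stop rail 16 mm high at x = 54 to 70 mm. Tray out: bay posts, 130 mm tall, stand 60 mm beyond in y, at x = -98 and 108 mm
- tray_pull (a point): on the tray: middle of the round pull bar on its outer (-y) end, 430 mm from point tray_head: 12 mm thick, 100 mm long across the tray (along x), 60 mm above the bench, with 29 mm of clear room between it and the end board (40 mm high) behind it. Pushed towards +y it runs the tray in
- stop (a joint): gap in m between the load stop's face and the headboard, 0 to 0.320; it grows as the stop slides back towards the pull bar (-y). Starts locked at a gap too small for two mugs. Freed, it slides with about 4 N; locked, it holds against more than 25 N
- stop_face (a point): on the load stop: foot of its inner face on the middle of the channel, at the tray floor; same axes as the tray. The face is a steel plate 92 mm wide, 8 mm thick (it lies to -y of this point), from 13 to 57 mm above the floor
- stop_rib (a point): on the load stop: middle of the top edge of the upright grip rib behind its face, 12 mm thick (along x), 42 mm long (along y), 44 mm high, its top 86 mm above the bench; pinch it across x to slide the stop. It lies 12 mm to -x and 29 mm to -y of point stop_face. The shoe with the lever bracket begins 59 mm to +x of it
- lever (a joint): angle of the cam lever: 0 = flat, pointing to -y, stop locked (as it starts); about 1.57 = upright, stop free; range 0 to 1.6 rad. It frees the stop above about 0.9, is locked below 0.15, and stays where it is left (about 0.1 N m of friction)
- lever_hinge (a point): on the load stop: axis of the cam lever, along the tray's x, 52 mm above the tray floor, 62 mm to +x and 30 mm to -y of point stop_face
- lever_tip (a point): on the cam lever: middle of its round black grip, 15 mm thick and 47 mm long along the lever, 75 mm from the hinge axis (the lever ends at 96 mm). With the lever flat the grip lies 82 mm above the bench with nothing within 28 mm below it; lifting it carries it up and towards +y to stand over the hinge
- mug1: glazed sage green mug standing upright, straight-sided: 64 mm across, 78 tall, about 0.19 kg; one loop handle 9 mm thick, reaching 55 mm out from the mug's axis, 16 to 54 mm above its foot (the wall above is clear all round for gripping). Origin: centre of its foot; z up; the handle points to its own -x. Two to four such mugs, all alike, stand on the bench (an absent one reads None)
- mug2: glazed sage green mug standing upright, straight-sided: 64 mm across, 78 tall, about 0.19 kg; one loop handle 9 mm thick, reaching 55 mm out from the mug's axis, 16 to 54 mm above its foot (the wall above is clear all round for gripping). Origin: centre of its foot; z up; the handle points to its own -x. Two to four such mugs, all alike, stand on the bench (an absent one reads None)
- mug3: glazed sage green mug standing upright, straight-sided: 64 mm across, 78 tall, about 0.19 kg; one loop handle 9 mm thick, reaching 55 mm out from the mug's axis, 16 to 54 mm above its foot (the wall above is clear all round for gripping). Origin: centre of its foot; z up; the handle points to its own -x. Two to four such mugs, all alike, stand on the bench (an absent one reads None)
- mug4: glazed sage green mug standing upright, straight-sided: 64 mm across, 78 tall, about 0.19 kg; one loop handle 9 mm thick, reaching 55 mm out from the mug's axis, 16 to 54 mm above its foot (the wall above is clear all round for gripping). Origin: centre of its foot; z up; the handle points to its own -x. Two to four such mugs, all alike, stand on the bench (an absent one reads None)
- mug1_handle (a point): middle of the handle of mug1, 52 mm from the mug's axis, 35 mm above its foot
- mug2_handle (a point): middle of the handle of mug2, 52 mm from the mug's axis, 35 mm above its foot
- mug3_handle (a point): middle of the handle of mug3, 52 mm from the mug's axis, 35 mm above its foot
- mug4_handle (a point): middle of the handle of mug4, 52 mm from the mug's axis, 35 mm above its foot
- plates: bystander, not to be moved: stack of small white plates, 130 mm across, 47 mm high; origin at the centre of its underside
- bowl: bystander, not to be moved: clear glass bowl, 150 mm across, 64 mm high; origin at the centre of its underside
- ladle: bystander, not to be moved: ladle lying on the bench, 290 mm long along its own y, origin near the middle of its handle
- goblet: bystander, not to be moved: clear wine glass standing upside down, 72 mm across, 156 mm high; origin at the centre of its underside
Not all that is in view belongs to the job. What is shaped like the mug1 but red is not meant. What is shaped like the mug2 but red is not meant.

How it is judged:
By the outcome, as a careful person would: the job done as asked, in the order asked, and still so for the second after the job is handed in, with the robot touching nothing.
Of mug1, mug2, mug3, mug4 only 2 to 4 are there at a start; the rules pass over those that are not, and their reading is None.
At some moment in a run one of mug1, mug2, mug3, mug4 may be knocked a few centimetres aside while the robot is not near it.
It also fails if it takes over 210 s, if anything falls off the work surface, if the arm or the gripper's body presses on something with over 40 N, if the wrist force passes 120 N, or if a joint passes its speed limit or range.

## Robot

A 6-joint arm with a two-finger parallel gripper is mounted at the origin on the work surface. World frame = base frame: x ahead of the robot, y to its left, z up, the work surface at z = 0. Lengths are in mm, angles in rad, forces in N, time in s.
With the tool pointing down it reaches from about 300 to 775 mm from the base axis. Payload 14.6 kg.
Tool frame: the origin (TCP) lies at the very end of the fingers, on their centre line; the grasp point (between the pads) lies 19 mm behind it; z points along the fingers, y is the line along which they close (so a half turn about z gives the same grasp; the last joint's range is limited). The gripper opens to 94 mm and grips with 3 to 60 N. Pads are 16 mm wide; open, the fingers measure 119 mm over their backs; the gripper's body (75 mm by 177 mm) begins 78 mm behind the grasp point.
Start: joints at [1.224, 0.3, 1.521, -0, 1.321, -0.067], TCP at [151.887, 528.601, 205.446] pointing down, gripper open.
Joint ranges: [-3.03, 3.03], [-0.79, 2.21], [0.23, 2.52], [-1.04, 4.18], [0, 3.07], [-2.55, 2.55]. Speed limits (rad/s): [2.22, 2.22, 2.57, 3.14, 3.14, 3.14].

## Interface

Orientations are given as [roll, pitch, yaw] about the fixed x, y, z axes, in that order (R = Rz(yaw) Ry(pitch) Rx(roll)).
In Python, from cell import manip gives the robot as it stands.
- The arm moves only by the tool servo_tool, never from a script. Its argument "rows" is a list of rows, each a list of 7 numbers: the turn, a rotation vector about the world's x, y, z in degrees, then the shift along the world's x, y, z in mm, then the closure, from 0 (fully open) to 1 (shut). In form: [[rx, ry, rz, dx, dy, dz, fingers], ...]. A call has 1 to 20 rows; each row shifts and turns the commanded pose from where the row before left it; what a row does not reach is not made up. A row lasts 1/8 s, in which the tool goes at most 62.5 mm and 10.7 degrees, less where a joint would pass 70% of its speed; a pose out of reach is approached as far as the arm can. A call with a gripper value outside its range is refused whole. The fingers move at their own pace and stop on an object; "grip_force" is the grip in N (left out, the last holds). Time passes only in rows, so rows that do not move let the fingers close. It gives the time, the measured TCP pose, the force, the opening and the grip force at its end, in the units of the state.
- manip.read_state(): the state, without advancing time (a new reading comes with each control period).
- manip.camera(name): name is "side" or "top" or "wrist"; returns the picture (420x560x3 uint8, red, green, blue); there is no depth.
- manip.camera_info(name): a dict with "fx", "fy", "cx", "cy" (pixels), "position" and "rotation" of the camera in the world; the wrist camera has in their place "T_tool_cam" (4x4, takes a point from camera to tool coordinates, whose origin is the TCP and whose axes are the flange's). Camera axes: x right, y down, z forward; pixel columns grow to the right and rows downward; lengths in mm; the calibration is good to about 2 mm. The wrist camera is an equidistant fisheye: a pixel r from the principal point sees the ray r / f radians off the axis. A picture is of the moment at which its call begins: read the wrist's pose just before it. camera_info takes no time and is no camera call.
- manip.sign_off(): hands the job in; it is judged then, once.
The state is a dict: "clock": time; "joints": joint angles; "qd": joint speeds; "effort": joint torques, N m; "eef_pos": TCP position; "eef_rot": TCP orientation; "wrist_force": force on the tool from outside, world axes, zero at the start; "moment": the same for the moment, N m; "finger_gap": finger opening in mm; "finger_force": force on a finger pad.
Only numpy, scipy, OpenCV 4.12 (cv2) and the standard library are available. Lean on these libraries where they do the work, as an engineer would, in place of code of your own. Each camera call takes 0.05 s, during which the arm holds its last target. There are 200 camera calls.

## Working session

There is one attempt and no reset: what is moved stays moved. The work goes in short steps, Python scripts to look and compute and a tool call to move; the robot and the scene stay as the last step left them, time stands still between calls to the robot, and variables do not carry over. Pictures are saved under pics/ and viewed, at most 14 in all, crops included, and the job is handed in when it is done.

Besides the shell and the picture viewer there is one more tool, called after "Request:" as name([rows], argument=value, ...), one row to a line, values as JSON. servo_tool: Moves the arm, as the interface text tells. Its arguments: {"type":"object","properties":{"rows":{"type":"array","items":{"type":"array","items":{"type":"number"}}},"grip_force":{"type":"number"}},"required":["rows"]}

```bash
ls; mkdir -p pics
python3 - <<'E'
from cell import manip
import cv2
s=manip.read_state();print(s['clock'],s['eef_pos'],s['eef_rot'],s['finger_gap'])
for n in ['side','top','wrist']:
    im=manip.camera(n);cv2.imwrite(f'pics/{n}0.png',im[:,:,::-1]);print(n,manip.camera_info(n))
E
```

```text
pics
0.0 [151.77848224 528.36145597 204.88078588] [-3.14040461e+00 -1.21756531e-04  2.86179344e+00] 94.01145750198559
side {'fx': 413.05816218042804, 'fy': 413.05816218042804, 'cx': 281.73474518617, 'cy': 208.87968608475975, 'position': array([ 182.05839095, -829.67623065,  740.59984338]), 'rotation': array([-2.22851728, -0.00390403, -0.40762533])}
top {'fx': 412.84754772879677, 'fy': 412.84754772879677, 'cx': 283.49053812368516, 'cy': 213.58131995769799, 'position': array([ 403.36844198,  -65.92014324, 1204.50665911]), 'rotation': array([-3.0258785 , -0.00375548, -1.60031622])}
wrist {'fx': 325.19226210127806, 'fy': 325.19226210127806, 'cx': 278.49718600786366, 'cy': 203.60259090996814, 'T_tool_cam': array([[-2.81253109e-04, -9.63873184e-01, -2.66361419e-01,
         7.77496177e+01],
       [ 9.99999838e-01, -1.39403455e-04, -5.51453027e-04,
         3.56853607e-02],
       [ 4.94399083e-04, -2.66361531e-01,  9.63873067e-01,
        -1.79598133e+02],
       [ 0.00000000e+00,  0.00000000e+00,  0.00000000e+00,
         1.00000000e+00]])}
```

View pics/top0.png

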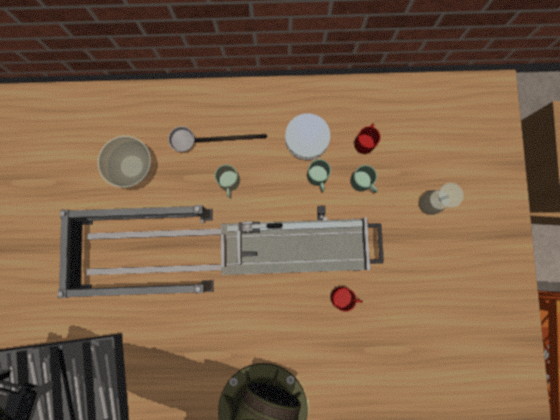

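View pics/side0.png

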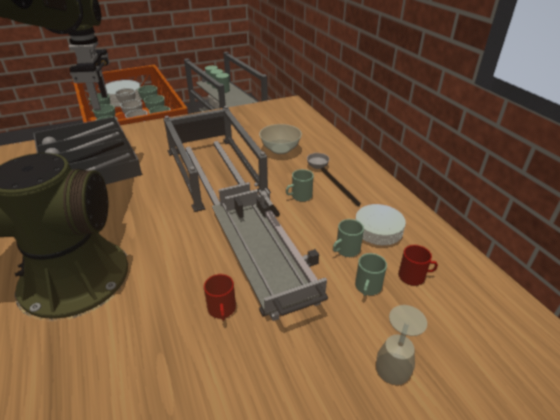

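Top view: three green mugs at (227,178), (319,173), (365,179). The red ones at (367,139) and (344,298) are not meant. The tray runs from (222,248) to (370,245), with the pull bar at (378,243). The lever is near (268,226) and the rib near (248,252).

```bash
cat > h.py <<'E'
import numpy as np, cv2
from scipy.spatial.transform import Rotation as R
from cell import manip
def pose(n):
    i=manip.camera_info(n)
    if n=='wrist':
        s=manip.read_state();T=np.eye(4);T[:3,:3]=R.from_euler('xyz',s['eef_rot']).as_matrix();T[:3,3]=s['eef_pos']
        return i,T@i['T_tool_cam']
    T=np.eye(4);T[:3,:3]=R.from_euler('xyz',i['rotation']).as_matrix();T[:3,3]=i['position'];return i,T
def ray(n,u,v,P=None):
    i,T=P or pose(n);x=(u-i['cx'])/i['fx'];y=(v-i['cy'])/i['fy']
    if n=='wrist':
        r=np.hypot(x,y)+1e-12;d=np.array([x/r*np.sin(r),y/r*np.sin(r),np.cos(r)])
    else: d=np.array([x,y,1.])
    d=T[:3,:3]@d;return T[:3,3],d/np.linalg.norm(d)
def plane(n,u,v,z,P=None):
    o,d=ray(n,u,v,P);return o+d*(z-o[2])/d[2]
def tri(*rs):
    A=sum(np.eye(3)-np.outer(d,d) for o,d in rs);b=sum((np.eye(3)-np.outer(d,d))@o for o,d in rs)
    p=np.linalg.solve(A,b);return p,max(np.linalg.norm(np.cross(p-o,d)) for o,d in rs)
def proj(n,p,P=None):
    i,T=P or pose(n);c=T[:3,:3].T@(np.asarray(p,float)-T[:3,3])
    if n=='wrist':
        t=np.arctan2(np.hypot(c[0],c[1]),c[2]);k=t/np.hypot(c[0],c[1]);return i['cx']+i['fx']*c[0]*k,i['cy']+i['fy']*c[1]*k
    return i['cx']+i['fx']*c[0]/c[2],i['cy']+i['fy']*c[1]/c[2]
def green(im,lo=(45,20,40),hi=(95,255,255)):
    return cv2.inRange(cv2.cvtColor(im,cv2.COLOR_RGB2HSV),lo,hi)
def blobs(m,amin=80):
    n,l,st,c=cv2.connectedComponentsWithStats(m)
    return [(st[k].tolist(),c[k].round(1).tolist(),l==k) for k in range(1,n) if st[k][4]>amin]
E
python3 - <<'E'
from h import *
for n in ['top','side']:
    im=cv2.imread(f'pics/{n}0.png')[:,:,::-1].copy()
    for b in blobs(green(im)): print(n,b[0],b[1])
im=cv2.imread('pics/top0.png')
a=cv2.resize(im[160:285,200:400],(800,500),interpolation=cv2.INTER_CUBIC);cv2.imwrite('pics/topc.png',a)
im=cv2.imread('pics/side0.png')
a=cv2.resize(im[165:315,190:390],(800,600),interpolation=cv2.INTER_CUBIC);cv2.imwrite('pics/sidec.png',a)
E
```

```text
top [308, 160, 22, 31, 433] [318.5, 172.5]
top [351, 166, 26, 26, 467] [363.9, 178.3]
top [219, 171, 19, 16, 220] [227.6, 178.6]
side [206, 66, 23, 26, 300] [218.6, 76.0]
side [138, 86, 29, 26, 405] [151.4, 98.2]
side [94, 94, 20, 26, 311] [104.1, 107.9]
side [294, 171, 18, 12, 97] [302.5, 178.2]
side [335, 220, 30, 36, 641] [350.4, 236.8]
side [359, 255, 27, 38, 720] [371.5, 271.7]
```

View pics/topc.png

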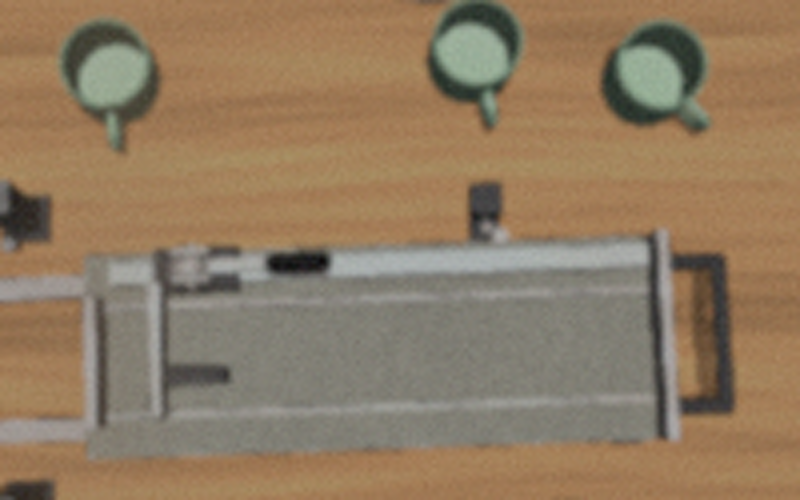

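View pics/sidec.png

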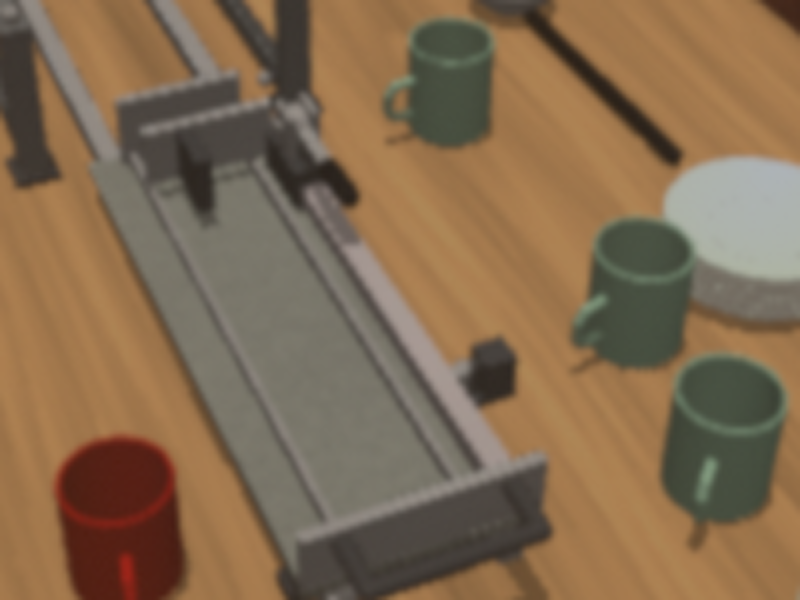

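Run:
```python
from h import *
np.set_printoptions(precision=1,suppress=True)
t=lambda x,y:(200+(x+.5)/4-.5,160+(y+.5)/4-.5)
s=lambda x,y:(190+(x+.5)/4-.5,165+(y+.5)/4-.5)
for n,p,z in [('head0',(100,288),85),('head1',(100,430),85),('pull0',(728,257),60),('pull1',(728,410),60),('ribF',(168,376),86),('ribB',(230,375),86),('gripA',(268,262),82),('gripB',(330,262),82),('stopL',(157,283),87),('stopR',(157,415),87),('blk',(485,197),60)]:
    print(n,plane('top',*t(*p),z))
print('tri rib back',tri(ray('top',*t(230,375)),ray('side',*s(208,165))))
print('tri lever end',tri(ray('top',*t(330,262)),ray('side',*s(352,190))))
print('tri head -x top', tri(ray('top',*t(93,430)),ray('side',*s(120,103))))
# mugs: rim center tri
print('mugs')
for tt,ss in [((107,68),(450,42)),((477,47),(643,247)),((657,72),(728,393))]:
    print(tri(ray('top',*t(*tt)),ray('side',*s(*ss))),plane('top',*t(*tt),78))
for tt,ss in [((115,140),(398,98)),((489,115),(590,318)),((697,117),(707,482))]:
    print('h',tri(ray('top',*t(*tt)),ray('side',*s(*ss))),plane('top',*t(*tt),35))
```

```text
head0 [488.7  87.2  85. ]
head1 [393.1  88.5  85. ]
pull0 [ 499.4 -346.5   60. ]
pull1 [ 393.7 -340.5   60. ]
ribF [427.8  42.1  86. ]
ribB [427.3   0.3  86. ]
gripA [503.3 -27.1  82. ]
gripB [502.1 -69.3  82. ]
stopL [490.8  48.3  87. ]
stopR [402.   49.8  87. ]
blk [ 546.4 -179.    60. ]
tri rib back (array([428. ,   0.1,  86.3]), np.float64(0.8041065478493936))
tri lever end (array([501.4, -69.4,  93.2]), np.float64(0.32120921820934345))
tri head -x top (array([394.9,  92.7,  84.9]), np.float64(1.762179382812826))
mugs
(array([642.4,  81. ,  79. ]), np.float64(0.7301261226745425)) [641.9  81.3  78. ]
(array([ 650.8, -176.5,   79.2]), np.float64(1.7709321390342796)) [ 649.4 -175.9   78. ]
(array([ 630.9, -301.9,   75.3]), np.float64(2.454219214791413)) [ 628.1 -300.1   78. ]
h (array([599.5,  80.5,  40.8]), np.float64(2.1767734625856976)) [598.4  81.9  35. ]
h (array([ 609.8, -187. ,   43. ]), np.float64(2.6339761375159325)) [ 608.8 -186.7   35. ]
h (array([ 602.2, -333.9,   47.1]), np.float64(1.3211880306139816)) [ 603.  -336.1   35. ]
```

Mug heights (about 78), rib (86), lever (about 82–93) and headboard (85) agree with the text. The three green bench mugs are confirmed. Next I move the wrist camera over the tray.

Request:
servo_tool([
  [0,0,-5.3,21.3,-42,9,0],
  [0,0,-5.3,21.3,-42,9,0],
  [0,0,-5.3,21.3,-42,9,0],
  [0,0,-5.3,21.3,-42,9,0],
  [0,0,-5.3,21.3,-42,9,0],
  [0,0,-5.3,21.3,-42,9,0],
  [0,0,-5.3,21.3,-42,9,0],
  [0,0,-5.3,21.3,-42,9,0],
  [0,0,-5.3,21.3,-42,9,0],
  [0,0,-5.3,21.3,-42,9,0],
  [0,0,-5.3,21.3,-42,9,0],
  [0,0,-5.3,21.3,-42,9,0],
  [0,0,-5.3,21.3,-42,9,0],
  [0,0,-5.3,21.3,-42,9,0],
  [0,0,0,0,0,0,0],
  [0,0,0,0,0,0,0],
])

```text
clock: 2.15
eef_pos: [449.8, -59.1, 331.1]
eef_rot: [-3.141, -0.0, 1.567]
wrist_force: [-0.2, 0.7, 0.1]
finger_gap: 94.1
finger_force: 0.0
```

Run:
```python
from h import *
s=manip.read_state();print(s['clock'],s['eef_pos'],s['eef_rot'],s['wrist_force'])
np.save('P1.npy',pose('wrist')[1])
im=manip.camera('wrist');cv2.imwrite('pics/w1.png',im[:,:,::-1])
cv2.imwrite('pics/w1b.png',cv2.resize(im[:,:,::-1],(784,588),interpolation=cv2.INTER_CUBIC))
```

```text
2.15 [449.81634998 -59.0724175  331.11793353] [-3.14095663e+00 -2.96005389e-04  1.56730578e+00] [-0.22404687  0.67873593  0.08781535]
```

View pics/w1b.png

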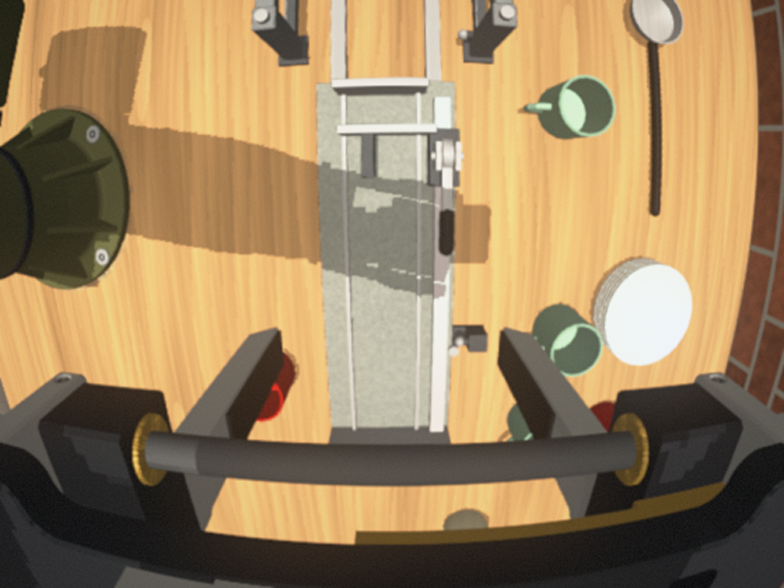

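Wrist view: headboard top at (380,83), stop top at (388,129), rib at (369,157), lever grip at (447,232), lips at x≈345–352 and 418.

Run:
```python
from h import *
np.set_printoptions(precision=1,suppress=True)
P=(manip.camera_info('wrist'),np.load('P1.npy'))
w=lambda x,y:((x+.5)/1.4-.5,(y+.5)/1.4-.5)
t=lambda x,y:(200+(x+.5)/4-.5,160+(y+.5)/4-.5)
for n,p,z in [('head0',(333,85),85),('head1',(428,84),85),('stop0',(339,130),87),('stop1',(436,129),87),('ribF',(369,137),86),('ribB',(369,177),86),('gripA',(447,210),82),('gripB',(447,256),82),('lipL0',(345,94),40),('lipL1',(352,425),40),('lipR0',(418,94),40),('lipR1',(418,425),40),('lipLm',(347,200),40),('railR0',(452,185),46),('railR1',(443,430),46)]:
    print(n,plane('wrist',*w(*p),z,P))
print('grip tri',tri(ray('wrist',*w(447,233),P),ray('top',*t(299,262))))
print('rib tri',tri(ray('wrist',*w(369,157),P),ray('top',*t(199,375.5))))
print('headmid tri',tri(ray('wrist',*w(380.5,83),P),ray('top',*t(94,358))))
```

```text
head0 [397.2  92.7  85. ]
head1 [484.8  92.8  85. ]
stop0 [402.8  49.5  87. ]
stop1 [491.9  49.9  87. ]
ribF [430.3  42.4  86. ]
ribB [430.1   5.   86. ]
gripA [503.4 -26.3  82. ]
gripB [504.3 -71.   82. ]
lipL0 [403.9  90.6  40. ]
lipL1 [ 402.  -288.1   40. ]
lipR0 [478.2  89.9  40. ]
lipR1 [ 482.4 -288.2   40. ]
lipLm [404.9 -20.1  40. ]
railR0 [512.6  -4.2  46. ]
railR1 [ 512.6 -292.4   46. ]
grip tri (array([502.9, -48.1,  84.8]), np.float64(0.49069597215518346))
rib tri (array([428.4,  24.2,  47.7]), np.float64(0.02468866426383992))
headmid tri (array([441.1,  89.9, 102.9]), np.float64(0.5999035340566973))
```

Request:
servo_tool([
  [0,0,0,27,4,-40,0.3],
  [0,0,0,26.5,4,-45,0.3],
  [0,0,0,0,0,-50,0.3],
  [0,0,0,0,0,-50,0.3],
  [0,0,0,0,0,-40,0.3],
  [0,0,0,0,0,-25,0.3],
  [0,0,0,0,0,-18,0.3],
  [0,0,0,0,0,0,0.3],
  [0,0,0,0,0,0,1],
  [0,0,0,0,0,0,1],
  [0,0,0,0,0,0,1],
  [0,0,0,0,0,0,1],
  [0,0,0,0,0,0,1],
], grip_force=10)

```text
clock: 3.82
eef_pos: [503.6, -51.4, 63.5]
eef_rot: [3.141, 0.0, 1.567]
wrist_force: [0.0, -0.1, -0.5]
finger_gap: 18.7
finger_force: 0.0
```

Request:
servo_tool([
  [0,0,0,0,0,0,1],
  [0,0,0,0,0,0,1],
  [0,0,0,0,0,0,1],
])

```text
clock: 4.2
eef_pos: [503.3, -51.4, 63.4]
eef_rot: [-3.141, -0.0, 1.567]
wrist_force: [-4.8, -0.3, 3.5]
finger_gap: 14.5
finger_force: 10.0
```

Request:
servo_tool([
  [0,0,0,0,1.5,15,1],
  [0,0,0,0,4.4,14.3,1],
  [0,0,0,0,7.2,13,1],
  [0,0,0,0,9.6,11.5,1],
  [0,0,0,0,11.8,9.3,1],
  [0,0,0,0,13.3,6.8,1],
  [0,0,0,0,14.5,4,1],
  [0,0,0,0,7.4,0.9,1],
  [0,0,0,0,3,0,1],
  [0,0,0,0,0,0,1],
])

```text
clock: 5.45
eef_pos: [503.1, 21.7, 139.6]
eef_rot: [-3.141, 0.0, 1.567]
wrist_force: [-9.6, -1.9, 6.2]
finger_gap: 14.8
finger_force: 10.0
```

Request:
servo_tool([
  [0,0,0,0,0,0,0.5],
  [0,0,0,0,0,0,0.5],
  [0,0,0,0,0,40,0.3],
  [0,0,0,0,0,40,0.25],
  [0,0,10,-9,0,30,0.25],
  [0,0,10,-9,0,0,0.25],
  [0,0,10,-9,0,0,0.25],
  [0,0,10,-9,1,0,0.25],
  [0,0,10,-9,1,0,0.25],
  [0,0,10,-9,1,0,0.25],
  [0,0,10,-10,1,0,0.25],
  [0,0,10,-10,1,0,0.25],
  [0,0,10,0,1,0,0.25],
  [0,0,0,0,0,0,0.25],
])

```text
clock: 7.2
eef_pos: [429.8, 27.4, 248.7]
eef_rot: [3.141, 0.001, 3.137]
wrist_force: [0.5, -0.0, -0.0]
finger_gap: 70.2
finger_force: 0.0
```

Run:
```python
from h import *
s=manip.read_state();print(s['clock'],s['eef_pos'],s['eef_rot'],s['finger_gap'])
im=manip.camera('wrist')[:,:,::-1];sd=manip.camera('side')[:,:,::-1]
a=cv2.resize(sd[165:315,190:390],(560,420),interpolation=cv2.INTER_CUBIC)
cv2.imwrite('pics/c2.png',cv2.resize(np.hstack([im,a]),(800,300),interpolation=cv2.INTER_AREA))
```

```text
7.2 [429.7603621   27.42131907 248.70367112] [3.14149171e+00 1.14949314e-03 3.13656487e+00] 70.20988606665082
```

View pics/c2.png

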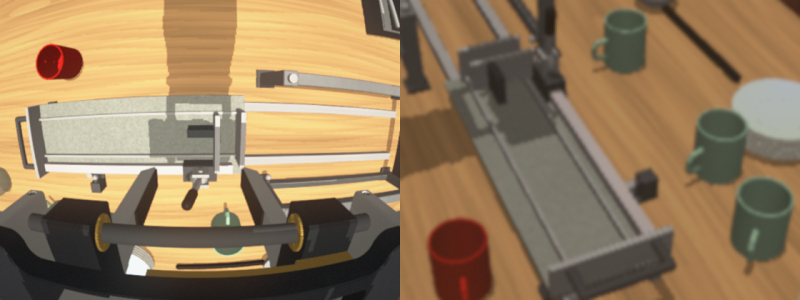

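The lever stands upright. Next: pinch the stop (plate and rib along y) and slide it back.

Request:
servo_tool([
  [0,0,0,0,0,-45,0.25],
  [0,0,0,0,0,-45,0.25],
  [0,0,0,0,0,-45,0.25],
  [0,0,0,0,0,-30,0.25],
  [0,0,0,0,0,-15,0.25],
  [0,0,0,0,0,-8,0.25],
  [0,0,0,0,0,0,0.5],
  [0,0,0,0,0,0,0.5],
  [0,0,0,0,0,0,0.5],
  [0,0,0,0,0,0,0.5],
], grip_force=12)

```text
clock: 8.55
eef_pos: [430.0, 27.4, 60.8]
eef_rot: [3.141, 0.001, 3.138]
wrist_force: [-0.3, 4.6, 4.8]
finger_gap: 50.1
finger_force: 12.0
```

Request:
servo_tool([
  [0,0,0,0,-5,0,0.5],
  [0,0,0,0.1,-12,0,0.5],
  [0,0,0,0.2,-18,0,0.5],
  [0,0,0,0.2,-20,0,0.5],
  [0,0,0,0.2,-20,0,0.5],
  [0,0,0,0.2,-20,0,0.5],
  [0,0,0,0.2,-20,0,0.5],
  [0,0,0,0.2,-20,0,0.5],
  [0,0,0,0.2,-20,0,0.5],
  [0,0,0,0.2,-20,0,0.5],
  [0,0,0,0.2,-20,0,0.5],
  [0,0,0,0.2,-15,0,0.5],
  [0,0,0,0,0,0,0.5],
  [0,0,0,0,0,0,0.5],
])

```text
clock: 10.3
eef_pos: [431.3, -183.8, 60.8]
eef_rot: [-3.14, -0.001, 3.137]
wrist_force: [-6.1, -4.0, 9.0]
finger_gap: 50.1
finger_force: 12.0
```

Request:
servo_tool([
  [0,0,0,0,0,0,0.2],
  [0,0,0,0,0,0,0.2],
  [0,0,0,0,0,0,0.2],
  [0,0,0,0,0,40,0],
  [0,0,0,0,0,45,0],
  [0,0,-10,8,-2,45,0],
  [0,0,-10,8,-2,45,0],
  [0,0,-10,8,-2,40,0],
  [0,0,-10,8,-2,40,0],
  [0,0,-10,8,-2,40,0],
  [0,0,-10,8,-2,20,0],
  [0,0,-10,8,-2,0,0],
  [0,0,-10,8,-2,0,0],
  [0,0,-10,8,0,0,0],
  [0,0,0,0,0,0,0],
  [0,0,0,0,0,0,0],
])

```text
clock: 12.3
eef_pos: [503.5, -198.6, 375.2]
eef_rot: [-3.141, -0.0, 1.571]
wrist_force: [0.2, 0.5, 0.1]
finger_gap: 93.9
finger_force: 0.0
```

Run:
```python
from h import *
s=manip.read_state();print(s['clock'],s['eef_pos'],s['eef_rot'],s['finger_gap'])
np.save('P2.npy',pose('wrist')[1])
im=manip.camera('wrist');cv2.imwrite('pics/w2.png',im[:,:,::-1])
cv2.imwrite('pics/w2b.png',cv2.resize(im[:,:,::-1],(784,588),interpolation=cv2.INTER_CUBIC))
cv2.imwrite('pics/top2.png',manip.camera('top')[:,:,::-1]);cv2.imwrite('pics/side2.png',manip.camera('side')[:,:,::-1])
for b in blobs(green(im),200): print(b[0],b[1])
```

```text
12.3 [ 503.50126641 -198.64317458  375.21246519] [-3.14146702e+00 -1.07776687e-05  1.57086581e+00] 93.92956929089114
[337, 0, 54, 13, 317] [366.4, 3.8]
[357, 135, 41, 40, 959] [374.7, 153.8]
[332, 215, 47, 37, 556] [354.6, 228.4]
```

View pics/w2b.png

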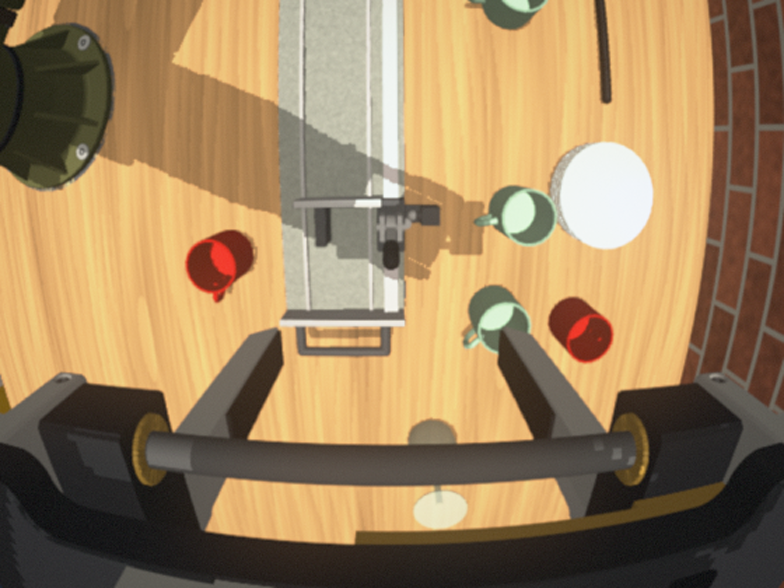

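Run:
```python
from h import *
np.set_printoptions(precision=1,suppress=True)
P=(manip.camera_info('wrist'),np.load('P2.npy'))
w=lambda x,y:((x+.5)/1.4-.5,(y+.5)/1.4-.5)
for n,p,z in [('pull0',(300,350),60),('pull1',(388,351),60),('pullm',(344,351),60),('end0',(283,322),70),('lipL',(303,10),40),('lipLb',(305,305),40),('lipR',(369,10),40),('lipRb',(371,305),40),('stopL',(295,202),87),('stopR',(382,202),87)]:
    print(n,plane('wrist',*w(*p),z,P))
im=cv2.imread('pics/w2.png');
for nm,c,h in [('B',(650,-176),(609,-187)),('C',(630,-301),(602.5,-335))]:
    for z,col in [(78,(0,0,255)),(0,(255,0,0))]:
        pts=np.array([proj('wrist',(c[0]+32*np.cos(a),c[1]+32*np.sin(a),z),P) for a in np.linspace(0,6.28,40)])
        cv2.polylines(im,[np.round(pts*8).astype(np.int32)],True,col,1,cv2.LINE_AA,3)
    u=proj('wrist',(*h,35),P);cv2.circle(im,(int(round(u[0])),int(round(u[1]))),1,(255,0,255),-1)
a=cv2.resize(im[120:270,310:470],(640,600),interpolation=cv2.INTER_CUBIC)
cv2.imwrite('pics/chk.png',a)
```

```text
pull0 [ 395.1 -338.6   60. ]
pull1 [ 500.6 -338.8   60. ]
pullm [ 448.3 -339.1   60. ]
end0 [ 379.4 -299.3   70. ]
lipL [403.9  61.9  40. ]
lipLb [ 400.7 -288.2   40. ]
lipR [479.4  58.1  40. ]
lipRb [ 480.4 -288.    40. ]
stopL [ 404.2 -160.7   87. ]
stopR [ 494.8 -162.    87. ]
```

View pics/chk.png

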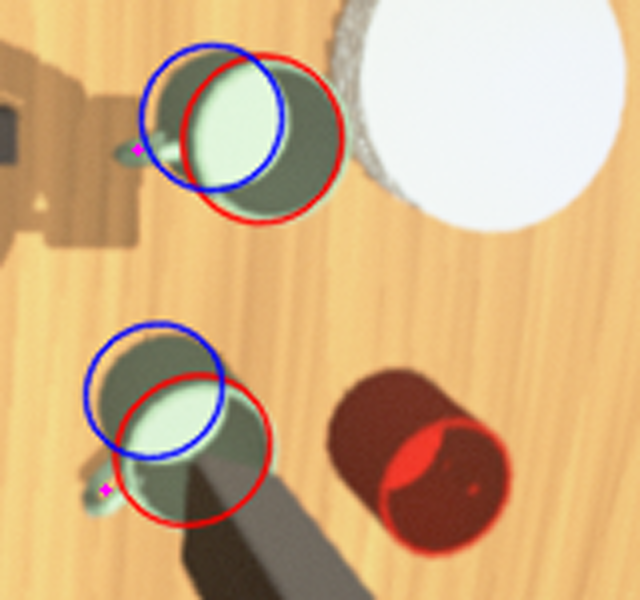

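Confirmed in the crop: B (upper) and C (lower) are green with loop handles; the red one to the right is not meant. Both are about +2/−2 mm off my first estimate. Next I hover over mug A and look straight down.

Request:
servo_tool([
  [0,0,0,20,40,-16,0],
  [0,0,0,20,40,-16,0],
  [0,0,0,20,40,-16,0],
  [0,0,0,20,40,-16,0],
  [0,0,0,20,40,-16,0],
  [0,0,0,20,40,-16,0],
  [0,0,0,19,39,-16,0],
  [0,0,0,0,0,0,0],
  [0,0,0,0,0,0,0],
  [0,0,0,0,0,0,0],
])

```text
clock: 13.7
eef_pos: [642.6, 79.3, 264.2]
eef_rot: [3.14, 0.0, 1.566]
wrist_force: [0.2, 0.3, -0.2]
finger_gap: 94.0
finger_force: 0.0
```

```bash
cat > look.py <<'E'
from h import *
import sys
np.set_printoptions(precision=1,suppress=True)
s=manip.read_state();print(round(s['clock'],1),s['eef_pos'],np.degrees(s['eef_rot']))
P=pose('wrist');im=manip.camera('wrist')
k=sys.argv[1];cv2.imwrite(f'pics/{k}.png',im[:,:,::-1])
u0,v0=proj('wrist',(float(sys.argv[2]),float(sys.argv[3]),60),P)
m=green(im,(45,25,30))
m=cv2.morphologyEx(m,cv2.MORPH_CLOSE,np.ones((5,5)))
b=[x for x in blobs(m,300)]
b=min(b,key=lambda x:np.hypot(x[1][0]-u0,x[1][1]-v0));print(b[0],b[1],'expected',round(u0),round(v0))
mm=b[2].astype(np.uint8)
# body vs handle: opening removes the thin handle
body=cv2.morphologyEx(mm,cv2.MORPH_OPEN,cv2.getStructuringElement(2,(25,25)))
hd=blobs(cv2.morphologyEx((mm>body).astype(np.uint8),cv2.MORPH_OPEN,np.ones((3,3))),30)
c=cv2.findContours(body,0,1)[0];c=max(c,key=cv2.contourArea)
# outline: back-project at rim height, and at foot
for z in (78,0):
    q=np.array([plane('wrist',u,v,z,P)[:2] for u,v in c[:,0]],np.float32)
    (x,y),r=cv2.minEnclosingCircle(q);print('z',z,'centre',round(x,1),round(y,1),'r',round(r,1))
for h in sorted(hd,key=lambda h:-h[0][4])[:2]: print('handle',h[0],h[1],plane('wrist',*h[1],35,P)[:2])
x0,y0,ww,hh,_=b[0]
y0=max(y0-30,0);x0=max(x0-30,0);cr=im[y0:y0+hh+60,x0:x0+ww+60,::-1];print('crop origin',x0,y0)
cv2.imwrite(f'pics/{k}c.png',cv2.resize(cr,None,fx=3,fy=3,interpolation=cv2.INTER_CUBIC))
E
python3 look.py A 642 80
```

```text
13.7 [642.6  79.3 264.2] [179.9   0.   89.7]
[240, 148, 69, 58, 2404] [279.8, 177.0] expected 278 180
z 78 centre 644.2 87.2 r 32.3
z 0 centre 644.6 72.4 r 39.2
handle [240, 171, 16, 9, 112] [248.0, 175.4] [603.6  81.4]
handle [283, 194, 20, 12, 104] [292.6, 199.8] [660.8  48.7]
crop origin 210 118
```

View pics/Ac.png

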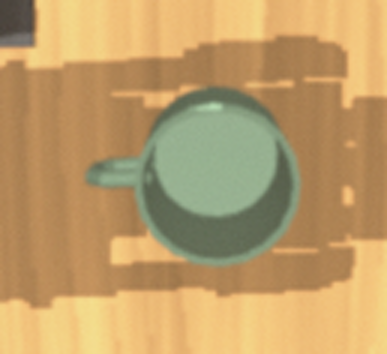

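Mug A is green. Its rim centre is at crop (218,185), with the handle at (88–140,173) pointing almost exactly to −x.

Run:
```python
from h import *
P=pose('wrist')
f=lambda x,y:(210+(x+.5)/3-.5,118+(y+.5)/3-.5)
print('rim',plane('wrist',*f(218,185),78,P),'edges',plane('wrist',*f(136,185),78,P),plane('wrist',*f(300,185),78,P))
print('handle tip',plane('wrist',*f(95,173),35,P), plane('wrist',*f(110,173),35,P))
o=tri(ray('wrist',*f(218,185),P),ray('top',200+107.5/4-.5,160+68.5/4-.5));print('tri',o)
```

```text
rim [646.97561555  84.49423375  78.        ] edges [615.62492044  84.71251012  78.        ] [678.39345559  84.40945795  78.        ]
handle tip [594.96511926  81.63158009  35.        ] [601.41825805  81.55617859  35.        ]
tri (array([646.0046543 ,  82.47451462,  64.17549787]), np.float64(1.3356348341189095))
```

Request:
servo_tool([
  [0,0,0.3,3.4,3.7,-30,0],
  [0,0,0,0,0,-40,0],
  [0,0,0,0,0,-45,0],
  [0,0,0,0,0,-40,0],
  [0,0,0,0,0,-30,0],
  [0,0,0,0,0,-21,0],
  [0,0,0,0,0,0,0.2],
  [0,0,0,0,0,0,0.4],
  [0,0,0,0,0,0,0.4],
  [0,0,0,0,0,0,0.4],
  [0,0,0,0,0,0,0.4],
], grip_force=20)

```text
clock: 15.12
eef_pos: [646.7, 84.1, 58.4]
eef_rot: [3.14, -0.0, 1.572]
wrist_force: [0.5, -0.8, 6.2]
finger_gap: 63.7
finger_force: 20.0
```

Request:
servo_tool([
  [0,0,0,0,0,20,0.4],
  [0,0,0,0,0,40,0.4],
  [0,0,0,0,0,40,0.4],
  [0,0,0,-20,-5,20,0.4],
  [0,0,0,-35,-5,0,0.4],
  [0,0,0,-40,-5,0,0.4],
  [0,0,0,-40,-5,0,0.4],
  [0,0,0,-40,-5,0,0.4],
  [0,0,0,-30.4,-6.1,0,0.4],
  [0,0,0,0,0,0,0.4],
  [0,0,0,0,0,0,0.4],
  [0,0,0,0,0,0,0.4],
])

```text
clock: 16.62
eef_pos: [441.3, 53.0, 177.4]
eef_rot: [3.141, -0.0, 1.572]
wrist_force: [0.5, 0.4, -1.8]
finger_gap: 64.0
finger_force: 20.0
```

Run:
```python
from h import *
s=manip.read_state();print(s['eef_pos'],s['finger_gap'])
im=manip.camera('wrist')[:,:,::-1]
a=im[60:330,150:420];t=manip.camera('top')[:,:,::-1][150:290,180:390]
a=cv2.resize(a,(420,420),interpolation=cv2.INTER_CUBIC);t=cv2.resize(t,(378,252),interpolation=cv2.INTER_CUBIC)
t=cv2.copyMakeBorder(t,0,168,0,0,0);cv2.imwrite('pics/hA.png',np.hstack([a,t]))
```

```text
[441.30110101  52.98759702 177.37769365] 64.02539389630088
```

View pics/hA.png

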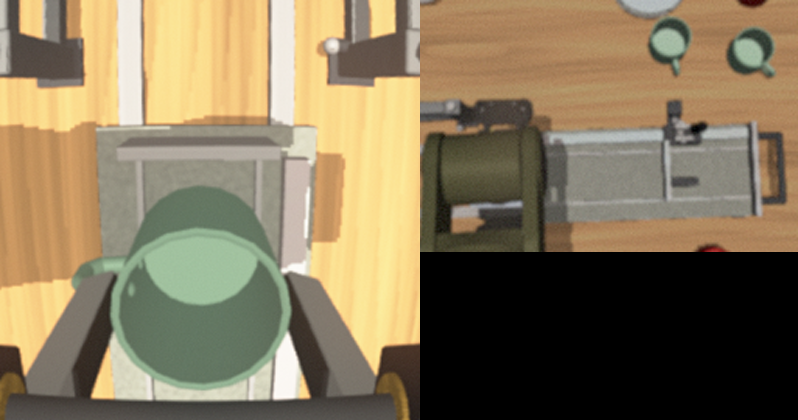

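The mug is held upright with its handle at −x, (95,275), over the channel. I lower it now.

Request:
servo_tool([
  [0,0,0,0,0,-30,0.4],
  [0,0,0,0,0,-30,0.4],
  [0,0,0,0,0,-18,0.4],
  [0,0,0,0,0,-6,0.4],
  [0,0,0,0,0,-2,0.4],
  [0,0,0,0,0,-1,0.4],
  [0,0,0,0,0,0,0.4],
])

```text
clock: 17.6
eef_pos: [440.9, 52.9, 90.7]
eef_rot: [3.141, -0.0, 1.572]
wrist_force: [-0.0, -0.2, -2.1]
finger_gap: 63.5
finger_force: 20.0
```

Request:
servo_tool([
  [0,0,0,0,0,-1,0.4],
  [0,0,0,0,0,-1,0.4],
  [0,0,0,0,0,-1,0.4],
  [0,0,0,0,0,0,0.4],
])

```text
clock: 18.1
eef_pos: [441.0, 52.9, 88.1]
eef_rot: [3.141, 0.0, 1.572]
wrist_force: [-3.6, 0.4, 12.0]
finger_gap: 63.3
finger_force: 20.0
```

Request:
servo_tool([
  [0,0,0,0,0,0,0.1],
  [0,0,0,0,0,0,0.1],
  [0,0,0,0,0,0,0.05],
  [0,0,0,0,0,40,0],
  [0,0,0,0,0,45,0],
  [0,0,0,20,-25,45,0],
  [0,0,0,31,-34,40,0],
  [0,0,0,32,-35,0,0],
  [0,0,0,32,-35,0,0],
  [0,0,0,32,-35,0,0],
  [0,0,0,32,-34,0,0],
  [0,0,0,32,-33,0,0],
  [0,0,0,0,0,0,0],
  [0,0,0,0,0,0,0],
  [0,0,0,0,0,0,0],
])

```text
clock: 19.98
eef_pos: [651.4, -177.3, 257.9]
eef_rot: [3.141, 0.0, 1.573]
wrist_force: [-0.9, 0.0, -0.4]
finger_gap: 93.9
finger_force: 0.0
```

```bash
python3 look.py B 652 -178
python3 - <<'E'
from h import *
cv2.imwrite('pics/top3.png',manip.camera('top')[:,:,::-1]);cv2.imwrite('pics/side3.png',manip.camera('side')[:,:,::-1])
a=cv2.imread('pics/Bc.png')[:400,:400]; s=cv2.imread('pics/side3.png')[150:310,200:400]
s=cv2.resize(s,(400,320));h=max(a.shape[0],320)
p=lambda i:cv2.copyMakeBorder(i,0,h-i.shape[0],0,0,0)
cv2.imwrite('pics/Bv.png',np.hstack([p(a),p(s)]))
E
```

```text
20.0 [ 651.4 -177.3  257.9] [180.    0.   90.1]
[240, 152, 69, 59, 2415] [280.7, 180.7] expected 279 182
z 78 centre 658.2 -171.6 r 32.8
z 0 centre 659.8 -187.2 r 39.9
handle [240, 180, 20, 16, 150] [250.7, 186.5] [ 615.9 -188.7]
handle [274, 205, 15, 6, 61] [280.9, 207.9] [ 654.4 -216.9]
crop origin 210 122
```

View pics/Bv.png

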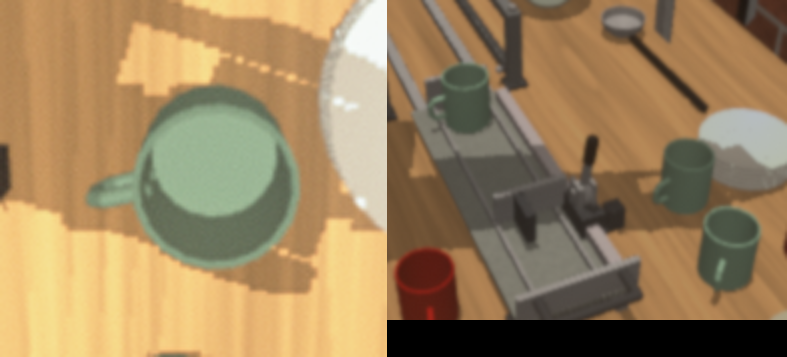

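Mug A stands in the channel. B's rim centre is at crop (216,186) and its handle tip at (90,195).

Run:
```python
from h import *
P=pose('wrist')
f=lambda x,y:(210+(x+.5)/3-.5,122+(y+.5)/3-.5)
c=plane('wrist',*f(216.5,186),78,P);h=plane('wrist',*f(92,195),35,P);r=plane('wrist',*f(138,186),35,P)
print(c,h,r,np.degrees(np.arctan2(-(h-c)[1],-(h-c)[0])))
```

```text
[ 655.12554483 -176.14438553   78.        ] [ 602.81816929 -189.13032548   35.        ] [ 622.47901747 -185.27344685   35.        ] 13.942489272846242
```

Request:
servo_tool([
  [0,0,6,3.7,0.5,-30,0],
  [0,0,6.5,0,0,-40,0],
  [0,0,0,0,0,-45,0],
  [0,0,0,0,0,-40,0],
  [0,0,0,0,0,-25,0],
  [0,0,0,0,0,-19.5,0],
  [0,0,0,0,0,0,0.2],
  [0,0,0,0,0,0,0.4],
  [0,0,0,0,0,0,0.4],
  [0,0,0,0,0,0,0.4],
  [0,0,0,0,0,0,0.4],
], grip_force=20)

```text
clock: 21.5
eef_pos: [655.8, -177.8, 58.8]
eef_rot: [3.14, 0.001, 1.79]
wrist_force: [-1.8, 0.3, 6.0]
finger_gap: 63.3
finger_force: 20.0
```

Request:
servo_tool([
  [0,0,0,0,0,20,0.4],
  [0,0,0,0,0,40,0.4],
  [0,0,0,0,10,40,0.4],
  [0,0,0,-20,22,20,0.4],
  [0,0,0,-36,26,0,0.4],
  [0,0,0,-40,26,0,0.4],
  [0,0,-4,-40,26,0,0.4],
  [0,0,-4,-40,26,0,0.4],
  [0,0,-4.5,-38.3,25.8,0,0.4],
  [0,0,0,0,0,-10,0.4],
  [0,0,0,0,0,-30,0.4],
  [0,0,0,0,0,-30,0.4],
  [0,0,0,0,0,-10,0.4],
  [0,0,0,0,0,-6,0.4],
  [0,0,0,0,0,-2,0.4],
  [0,0,0,0,0,0,0.4],
])

```text
clock: 23.5
eef_pos: [441.5, -15.9, 90.3]
eef_rot: [3.141, 0.0, 1.572]
wrist_force: [0.4, 0.1, -2.7]
finger_gap: 63.5
finger_force: 20.0
```

Request:
servo_tool([
  [0,0,0,0,0,-1,0.4],
  [0,0,0,0,0,-1,0.4],
  [0,0,0,0,0,0,0.4],
  [0,0,0,0,0,0,0.1],
  [0,0,0,0,0,0,0.1],
  [0,0,0,0,0,0,0.05],
  [0,0,0,0,0,45,0],
  [0,0,0,0,0,50,0],
  [0,0,0,10,-10,45,0],
  [0,0,0,26,-39,30,0],
  [0,0,0,26,-39,0,0],
  [0,0,0,26,-40,0,0],
  [0,0,0,26,-40,0,0],
  [0,0,0,26,-40,0,0],
  [0,0,0,26,-40,0,0],
  [0,0,0,26,-39,0,0],
  [0,0,0,0,0,0,0],
  [0,0,0,0,0,0,0],
  [0,0,0,0,0,0,0],
])

```text
clock: 25.88
eef_pos: [632.9, -301.9, 258.6]
eef_rot: [3.141, 0.0, 1.573]
wrist_force: [-0.2, -0.3, -0.2]
finger_gap: 93.8
finger_force: 0.0
```

```bash
python3 look.py C 632 -303
python3 - <<'E'
from h import *
cv2.imwrite('pics/top4.png',manip.camera('top')[:,:,::-1]);cv2.imwrite('pics/side4.png',manip.camera('side')[:,:,::-1])
a=cv2.imread('pics/Cc.png')[:400,:400]; s=cv2.imread('pics/side4.png')[150:310,200:400]
s=cv2.resize(s,(400,320));h=max(a.shape[0],320)
p=lambda i:cv2.copyMakeBorder(i,0,h-i.shape[0],0,0,0)
cv2.imwrite('pics/Cv.png',np.hstack([p(a),p(s)]))
E
```

```text
25.9 [ 632.9 -301.9  258.6] [180.    0.   90.1]
[249, 154, 58, 59, 1896] [278.8, 179.9] expected 278 182
z 78 centre 635.1 -292.4 r 27.0
z 0 centre 635.7 -307.1 r 32.9
handle [249, 196, 16, 14, 121] [256.7, 202.2] [ 604.8 -334.2]
handle [301, 182, 6, 11, 46] [304.2, 187.0] [ 665.5 -314. ]
crop origin 219 124
```

View pics/Cv.png

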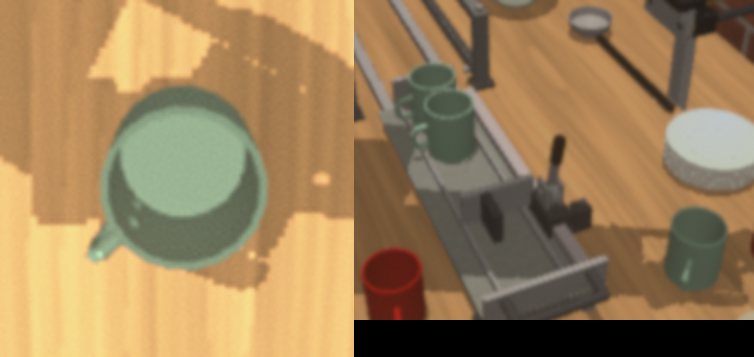

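C is where it was. Its rim centre is at crop (184,186) and its handle tip at (93,255). A and B stand in the channel.

Run:
```python
from h import *
P=pose('wrist')
f=lambda x,y:(219+(x+.5)/3-.5,124+(y+.5)/3-.5)
c=plane('wrist',*f(184,186),78,P);h=plane('wrist',*f(97,253),35,P);r=plane('wrist',*f(115,231),35,P)
print(c,h,np.hypot(*(h-c)[:2]),np.degrees(np.arctan2(-(h-c)[1],-(h-c)[0])),np.degrees(np.arctan2(-(h-r)[1],-(h-r)[0])))
```

```text
[ 634.56701792 -303.28598988   78.        ] [ 597.3561016  -342.26379061   35.        ] 53.88804359940577 46.32850218806006 51.039240108047984
```

Request:
servo_tool([
  [0,0,9,1.7,-1.4,-20,0],
  [0,0,9,0,0,-30,0],
  [0,0,9,0,0,-35,0],
  [0,0,9,0,0,-35,0],
  [0,0,10,0,0,-30,0],
  [0,0,0,0,0,-30,0],
  [0,0,0,0,0,-20,0],
  [0,0,0,0,0,0,0.2],
  [0,0,0,0,0,0,0.4],
  [0,0,0,0,0,0,0.4],
  [0,0,0,0,0,0,0.4],
  [0,0,0,0,0,0,0.4],
], grip_force=20)

```text
clock: 27.52
eef_pos: [635.2, -304.5, 58.9]
eef_rot: [3.141, 0.002, 2.375]
wrist_force: [-2.0, 0.7, 6.8]
finger_gap: 63.3
finger_force: 20.0
```

Request:
servo_tool([
  [0,0,0,0,0,20,0.4],
  [0,0,0,0,0,40,0.4],
  [0,0,0,0,10,40,0.4],
  [0,0,-5,0,30,20,0.4],
  [0,0,-5,0,40,0,0.4],
  [0,0,-5,0,40,0,0.4],
  [0,0,-5,0,40,0,0.4],
  [0,0,-5,-10,40,0,0.4],
  [0,0,-5,-30,19.5,0,0.4],
  [0,0,-5,-40,0,0,0.4],
  [0,0,-5,-40,0,0,0.4],
  [0,0,-6,-40,0,0,0.4],
  [0,0,0,-33.7,0,-10,0.4],
  [0,0,0,0,0,-30,0.4],
  [0,0,0,0,0,-30,0.4],
  [0,0,0,0,0,-10,0.4],
  [0,0,0,0,0,-6,0.4],
  [0,0,0,0,0,-2,0.4],
  [0,0,0,0,0,0,0.4],
])

```text
clock: 29.9
eef_pos: [441.4, -84.8, 90.3]
eef_rot: [3.141, 0.0, 1.572]
wrist_force: [0.1, -0.1, -3.3]
finger_gap: 63.7
finger_force: 20.0
```

Request:
servo_tool([
  [0,0,0,0,0,-1,0.4],
  [0,0,0,0,0,-1,0.4],
  [0,0,0,0,0,0,0.4],
  [0,0,0,0,0,0,0.1],
  [0,0,0,0,0,0,0.1],
  [0,0,0,0,0,0,0.05],
  [0,0,0,0,0,45,0],
  [0,0,0,0,0,50,0],
  [0,0,0,0,0,45,0],
  [0,0,0,0,0,45,0],
  [0,0,0,0,0,40,0],
  [0,0,0,0,0,0,0],
  [0,0,0,0,0,0,0],
  [0,0,0,0,0,0,0],
])

```text
clock: 31.65
eef_pos: [440.8, -84.6, 311.6]
eef_rot: [-3.14, -0.001, 1.572]
wrist_force: [-0.3, -0.4, 0.8]
finger_gap: 93.7
finger_force: 0.0
```

Run:
```python
from h import *
s=manip.read_state();print(s['eef_pos'])
np.save('P5.npy',pose('wrist')[1])
im=manip.camera('wrist')[:,:,::-1];cv2.imwrite('pics/w5.png',im)
cv2.imwrite('pics/w5c.png',cv2.resize(im[0:290,150:430],(579,600),interpolation=cv2.INTER_CUBIC))
for b in blobs(green(manip.camera('top')),80): print(b[0],b[1])
```

```text
[440.80574365 -84.61721786 311.57853581]
[230, 237, 21, 33, 303] [240.6, 251.6]
[261, 253, 11, 16, 83] [265.0, 259.2]
```

View pics/w5c.png

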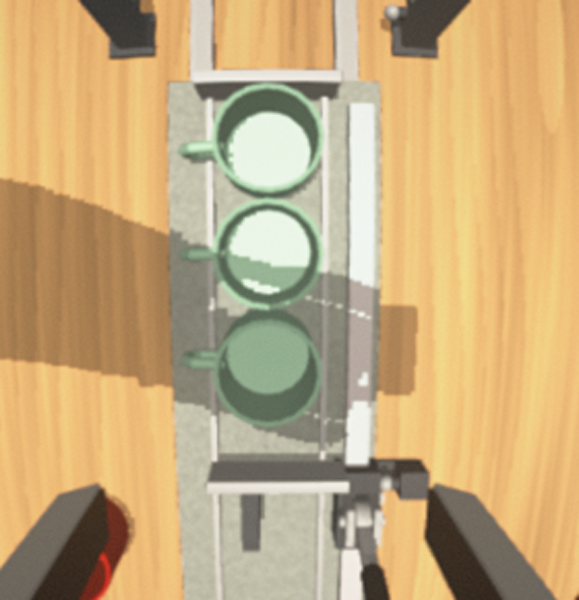

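Three mugs stand upright in the row, handles pointing to −x: rims at (268,140), (268,254) and (268,369). I check the handle angles.

Run:
```python
from h import *
np.set_printoptions(precision=1,suppress=True)
P=(manip.camera_info('wrist'),np.load('P5.npy'));k=600/290
f=lambda x,y:(150+(x+.5)/k-.5,(y+.5)/k-.5)
im=cv2.imread('pics/w5.png')
for c,h in [((268,140),(184,150)),((268,254),(188,254)),((268,369),(188,360))]:
    c=plane('wrist',*f(*c),108,P);h=plane('wrist',*f(*h),65,P)
    print(c,h,np.hypot(*(h-c)[:2]),np.degrees(np.arctan2(-(h-c)[1],-(h-c)[0])))
for n,p,z in [('lipL0',(211,100),40),('lipL1',(221,590),40),('lipR0',(327,100),40),('lipR1',(320,590),40),('head',(268,84),85),('headL',(192,74),85),('headR',(341,72),85),('rib',(251,520),86),('stopface',(270,466),60),('stoptop',(280,485),87)]: print(n,plane('wrist',*f(*p),z,P))
```

```text
[440.9  50.5 108. ] [388.4  51.3  65. ] 52.511153938782066 -0.8933285276497637
[440.9 -14.9 108. ] [390.6 -15.3  65. ] 50.38681460353757 0.5029996116154223
[441.  -81.3 108. ] [389.4 -83.6  65. ] 51.6973887249134 2.557555018309813
lipL0 [403.2  88.9  40. ]
lipL1 [ 405.3 -265.5   40. ]
lipR0 [479.9  89.   40. ]
lipR1 [ 481.2 -265.5   40. ]
head [440.8  89.1  85. ]
headL [395.4  96.3  85. ]
headR [484.5  97.6  85. ]
rib [ 430.  -185.9   86. ]
stopface [ 442.5 -157.4   60. ]
stoptop [ 448.9 -160.9   87. ]
```

Request:
servo_tool([
  [0,0,10,-1.1,-16.6,0,1],
  [0,0,10,-1.1,-16.6,0,1],
  [0,0,10,-1.1,-16.6,0,1],
  [0,0,10,-1.1,-16.6,0,1],
  [0,0,10,-1.1,-16.6,0,1],
  [0,0,10,-1.1,-16.6,0,1],
  [0,0,10,-1.1,-16.6,0,1],
  [0,0,10,-1.1,-16.6,0,1],
  [0,0,10,-1.1,-16.6,-20,1],
  [0,0,0,0,0,-45,1],
  [0,0,0,0,0,-45,1],
  [0,0,0,0,0,-45,1],
  [0,0,0,0,0,-40,1],
  [0,0,0,0,0,-30,1],
  [0,0,0,0,0,-20,1],
  [0,0,0,0,0,-4.5,1],
  [0,0,0,0,0,0,1],
  [0,0,0,0,0,0,1],
], grip_force=20)

```text
clock: 34.0
eef_pos: [431.6, -234.3, 64.1]
eef_rot: [-3.141, 0.001, -3.14]
wrist_force: [-0.2, -0.1, -0.2]
finger_gap: 0.5
finger_force: 0.0
```

Request:
servo_tool([
  [0,0,0,0,7,0,1],
  [0,0,0,0,7,0,1],
  [0,0,0,0,7,0,1],
  [0,0,0,0,7,0,1],
  [0,0,0,0,7,0,1],
  [0,0,0,0,7,0,1],
  [0,0,0,0,5,0,1],
  [0,0,0,0,4,0,1],
  [0,0,0,0,3,0,1],
  [0,0,0,0,0,0,1],
])

```text
clock: 35.25
eef_pos: [431.1, -179.7, 63.1]
eef_rot: [3.141, -0.0, -3.14]
wrist_force: [0.2, -0.0, 0.2]
finger_gap: 0.2
finger_force: 0.1
```

Request:
servo_tool([
  [0,0,0,0,3,0,1],
  [0,0,0,0,3,0,1],
  [0,0,0,0,2,0,1],
  [0,0,0,0,1,0,1],
  [0,0,0,0,0,0,1],
])

```text
clock: 35.88
eef_pos: [431.0, -171.2, 63.1]
eef_rot: [-3.141, -0.0, -3.14]
wrist_force: [-0.2, -5.3, -0.6]
finger_gap: 0.3
finger_force: 2.4
```

Request:
servo_tool([
  [0,0,0,0,1,0,1],
  [0,0,0,0,1,0,1],
  [0,0,0,0,1,0,1],
])

```text
clock: 36.25
eef_pos: [431.0, -168.4, 63.1]
eef_rot: [-3.141, -0.0, -3.141]
wrist_force: [-0.2, -7.3, -1.1]
finger_gap: 0.2
finger_force: 3.7
```

Request:
servo_tool([
  [0,0,0,0,1,0,1],
  [0,0,0,0,1,0,1],
])

```text
clock: 36.5
eef_pos: [431.0, -166.4, 63.1]
eef_rot: [-3.141, -0.0, -3.14]
wrist_force: [-1.0, -7.5, -1.1]
finger_gap: 0.7
finger_force: 3.7
```

Request:
servo_tool([
  [0,0,0,0,1,0,1],
  [0,0,0,0,1,0,1],
])

```text
clock: 36.75
eef_pos: [431.0, -164.4, 63.1]
eef_rot: [-3.141, -0.0, -3.14]
wrist_force: [-2.1, -7.5, -0.9]
finger_gap: 0.2
finger_force: 3.7
```

Request:
servo_tool([
  [0,0,0,0,0.7,0,1],
  [0,0,0,0,0.7,0,1],
])

```text
clock: 37.0
eef_pos: [431.0, -163.0, 63.1]
eef_rot: [-3.141, -0.0, -3.14]
wrist_force: [-0.1, -6.9, -1.3]
finger_gap: 0.4
finger_force: 3.7
```

Request:
servo_tool([
  [0,0,0,0,0.7,0,1],
  [0,0,0,0,0.7,0,1],
])

```text
clock: 37.25
eef_pos: [431.0, -162.3, 63.1]
eef_rot: [-3.14, -0.0, -3.14]
wrist_force: [-1.7, -16.5, -4.1]
finger_gap: 0.5
finger_force: 8.1
```

Request:
servo_tool([
  [0,0,0,0,0.5,0,1],
  [0,0,0,0,0.5,0,1],
])

```text
clock: 37.5
eef_pos: [431.0, -161.8, 63.2]
eef_rot: [-3.139, -0.0, -3.14]
wrist_force: [-1.4, -20.0, -3.9]
finger_gap: 0.6
finger_force: 9.6
```

Request:
servo_tool([
  [0,0,0,0,-1,0,1],
  [0,0,0,0,-3,0,1],
  [0,0,0,0,-3,0,1],
  [0,0,0,0,0,40,1],
  [0,0,0,0,0,45,1],
  [0,0,0,0,0,50,1],
  [0,0,0,0,0,45,1],
  [0,0,-10,8,4.5,0,0.4],
  [0,0,-10,8,4.5,0,0.4],
  [0,0,-10,8,4.5,0,0.4],
  [0,0,-10,8,4.5,0,0.4],
  [0,0,-10,8,4.5,0,0.4],
  [0,0,-10,8,4.5,0,0.4],
  [0,0,-10,8,4.5,0,0.4],
  [0,0,-10,8,4.5,0,0.4],
  [0,0,-10,9,4.5,0,0.4],
  [0,0,0,0,0,0,0.4],
  [0,0,0,0,0,0,0.4],
])

```text
clock: 39.75
eef_pos: [503.9, -126.8, 243.1]
eef_rot: [-3.141, -0.0, 1.576]
wrist_force: [0.5, 0.7, -0.0]
finger_gap: 56.2
finger_force: 0.0
```

Run:
```python
from h import *
np.set_printoptions(precision=1,suppress=True)
s=manip.read_state();print(s['eef_pos'],s['finger_gap'])
P=pose('wrist');np.save('P6.npy',P[1]);im=manip.camera('wrist')[:,:,::-1];cv2.imwrite('pics/w6.png',im)
u,v=proj('wrist',(504,-128,170),P);print(u,v)
x0,y0=int(u)-100,int(v)-110
a=cv2.resize(im[y0:y0+200,x0:x0+200],(600,600),interpolation=cv2.INTER_CUBIC);print(x0,y0)
cv2.imwrite('pics/w6c.png',a)
# dark grip blob near the expected pixel
m=(im.max(2)<45).astype(np.uint8)
for b in blobs(m,40):
    if np.hypot(b[1][0]-u,b[1][1]-v)<60: print(b[0],b[1],plane('wrist',*b[1],157,P))
for c in blobs(green(im[:,:,::-1].copy(),(45,25,30)),300): print(c[0],c[1])
```

```text
[ 503.9 -126.8  243.1] 56.19375351426809
278.98956852964756 214.04798464405147
178 104
[173, 0, 80, 169, 8106] [215.1, 86.3]
```

Request:
servo_tool([
  [0,0,0,0,0,-40,0.4],
  [0,0,0,0,0,-35,0.4],
  [0,0,0,0,0,-20,0.4],
  [0,0,0,0,0,-9,0.4],
  [0,0,0,0,0,0,1],
  [0,0,0,0,0,0,1],
  [0,0,0,0,0,0,1],
  [0,0,0,0,0,0,1],
  [0,0,0,0,0,0,1],
], grip_force=8)

```text
clock: 40.92
eef_pos: [504.2, -126.8, 139.4]
eef_rot: [3.141, 0.0, 1.572]
wrist_force: [0.2, 0.7, -0.8]
finger_gap: 9.7
finger_force: 0.0
```

The gap is 9.7, so the lever grip is not between the pads. I look at the earlier crop.

View pics/w6c.png

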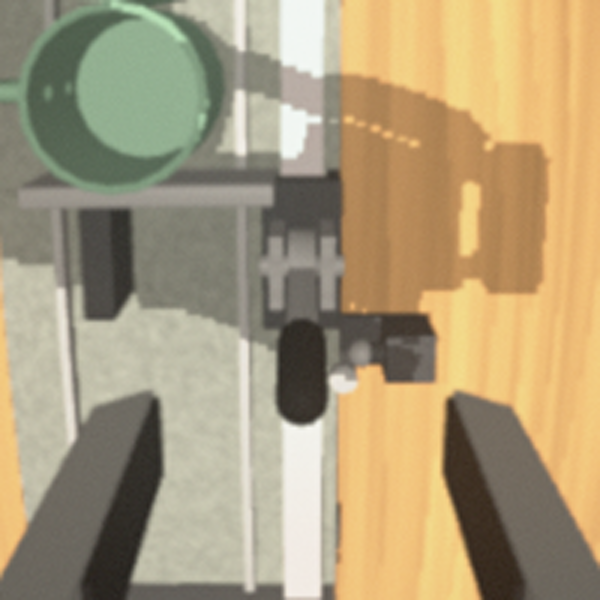

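Run:
```python
from h import *
np.set_printoptions(precision=1,suppress=True)
P=(manip.camera_info('wrist'),np.load('P6.npy'));f=lambda x,y:(178+(x+.5)/3-.5,104+(y+.5)/3-.5)
for n,p,z in [('hinge',(302,265),82),('gripbase',(302,335),133),('end',(302,400),178),('end@160',(302,400),160),('stop top',(150,190),87),('stopfront',(150,178),87),('ribB',(98,318),60),('ribBt',(98,312),86),('mugrim',(112,110),108)]:
    print(n,plane('wrist',*f(*p),z,P))
print(manip.read_state()['finger_gap'])
```

```text
hinge [ 503.4 -130.6   82. ]
gripbase [ 503.5 -140.8  133. ]
end [ 503.6 -144.9  178. ]
end@160 [ 503.6 -152.   160. ]
stop top [ 450.  -102.5   87. ]
stopfront [450.1 -98.2  87. ]
ribB [ 423.2 -157.5   60. ]
ribBt [ 429.  -147.4   86. ]
mugrim [441.3 -72.5 108. ]
9.725324738481477
```

Request:
servo_tool([
  [0,0,0,0,0,0,0.5],
  [0,0,0,0,0,0,0.5],
  [0,0,0,0,0,0,0.5],
  [0,0,0,0,0,0,0.5],
  [0,0,0,-0.5,-6,-1,0.5],
  [0,0,0,0,-6,-1,0.5],
  [0,0,0,0,-4,-1,0.5],
  [0,0,0,0,0,0,0.5],
  [0,0,0,0,0,0,1],
  [0,0,0,0,0,0,1],
  [0,0,0,0,0,0,1],
  [0,0,0,0,0,0,1],
  [0,0,0,0,0,0,1],
  [0,0,0,0,0,0,1],
], grip_force=8)

```text
clock: 42.68
eef_pos: [503.7, -142.7, 136.2]
eef_rot: [-3.141, -0.0, 1.572]
wrist_force: [-1.5, 0.4, 0.8]
finger_gap: 14.4
finger_force: 8.0
```

Request:
servo_tool([
  [0,0,0,0,-7.7,-1.7,1],
  [0,0,0,0,-13.9,-5.4,1],
  [0,0,0,0,-12.4,-8,1],
  [0,0,0,0,-10.7,-10.3,1],
  [0,0,0,0,-8.3,-12.2,1],
  [0,0,0,0,-5.8,-13.7,1],
  [0,0,0,0,-2.5,-10.8,1],
  [0,0,0,0,-0.8,-10,1],
  [0,0,0,0,0,0,1],
])

```text
clock: 43.8
eef_pos: [503.8, -205.0, 63.1]
eef_rot: [3.141, 0.0, 1.572]
wrist_force: [5.3, -4.2, -0.4]
finger_gap: 14.5
finger_force: 8.0
```

Request:
servo_tool([
  [0,0,0,0,0,-1,1],
  [0,0,0,0,0,-1,1],
  [0,0,0,0,0,0,1],
])

```text
clock: 44.18
eef_pos: [503.9, -205.0, 61.7]
eef_rot: [3.141, 0.0, 1.572]
wrist_force: [4.1, -6.3, 0.5]
finger_gap: 14.6
finger_force: 8.0
```

Request:
servo_tool([
  [0,0,0,0,0,0,0.6],
  [0,0,0,0,0,0,0.6],
  [0,0,0,0,0,0,0.6],
  [0,0,0,0,0,20,0.6],
  [0,0,0,0,0,20,0.6],
  [0,0,0,0,0,0,1],
  [0,0,0,0,0,0,1],
  [0,0,0,0,0,0,1],
  [0,0,0,0,0,0,1],
  [0,0,0,0,-2,-6,1],
  [0,0,0,0,0,-3,1],
  [0,0,0,0,0,-2,1],
  [0,0,0,0,0,-1,1],
  [0,0,0,0,0,0,1],
])

```text
clock: 45.92
eef_pos: [503.6, -206.8, 90.1]
eef_rot: [-3.141, -0.0, 1.572]
wrist_force: [-0.2, -0.2, 0.4]
finger_gap: 0.5
finger_force: 0.0
```

Request:
servo_tool([
  [0,0,0,0,0,-0.5,1],
  [0,0,0,0,0,-0.5,1],
  [0,0,0,0,0,0,1],
])

```text
clock: 46.3
eef_pos: [503.8, -206.9, 89.6]
eef_rot: [3.141, 0.0, 1.572]
wrist_force: [-2.0, 1.0, 5.9]
finger_gap: 0.6
finger_force: 3.1
```

The lever is pressed flat: contact is at z 89.6, the grip's flat top. I hover at the earlier pose and check that the stop and row did not shift.

Request:
servo_tool([
  [0,0,0,0,10,40,1],
  [0,0,0,0,20,45,1],
  [0,0,0,0,25,45,1],
  [0,0,0,0,25,23.5,1],
  [0,0,0,0,0,0,1],
  [0,0,0,0,0,0,1],
  [0,0,0,0,0,0,1],
])

```text
clock: 47.18
eef_pos: [503.3, -127.5, 241.4]
eef_rot: [-3.14, -0.001, 1.571]
wrist_force: [-0.8, 0.0, 0.6]
finger_gap: 0.4
finger_force: 0.0
```

Run:
```python
from h import *
np.set_printoptions(precision=2,suppress=True)
s=manip.read_state();print(s['eef_pos'],s['eef_rot'])
P6=(manip.camera_info('wrist'),np.load('P6.npy'));P=pose('wrist')
b=manip.camera('wrist')[:,:,::-1].copy();cv2.imwrite('pics/w7.png',b);a=cv2.imread('pics/w6.png')
for n,(x,y,w,h),z in [('plate+mugC',(180,105,85,70),90),('mugC rim',(183,104,70,62),108),('rib',(203,170,24,45),86),('hinge',(262,180,32,24),82)]:
    t=a[y:y+h,x:x+w];r=cv2.matchTemplate(b[y-20:y+h+20,x-20:x+w+20],t,cv2.TM_CCOEFF_NORMED);_,m,_,l=cv2.minMaxLoc(r)
    du,dv=l[0]-20,l[1]-20;c=(x+w/2,y+h/2)
    print(n,m,(du,dv),plane('wrist',c[0]+du,c[1]+dv,z,P)-plane('wrist',*c,z,P6))
m=green(b[:,:,::-1].copy(),(40,20,30))
for q in blobs(m,200): print(q[0],q[1])
```

```text
[ 503.31 -127.49  241.36] [-3.14 -0.    1.57]
plate+mugC 0.967825710773468 (0, 0) [-0.29 -0.19  0.  ]
mugC rim 0.9804418683052063 (0, 0) [-0.21 -0.22  0.  ]
rib 0.9830812215805054 (1, 0) [0.57 0.13 0.  ]
hinge 0.8387885093688965 (1, 0) [ 0.2  -0.17  0.  ]
[172, 0, 82, 169, 9078] [215.8, 81.2]
```

Request:
servo_tool([
  [0,0,0,-10,-40,0,1],
  [0,0,0,-10,-40,0,1],
  [0,0,0,-10,-40,0,1],
  [0,0,0,-10,-40,0,1],
  [0,0,0,-10,-40,0,1],
  [0,0,0,-10.3,-41,0,1],
  [0,0,0,0,0,-40,1],
  [0,0,0,0,0,-45,1],
  [0,0,0,0,0,-45,1],
  [0,0,0,0,0,-35,1],
  [0,0,0,0,0,-20,1],
  [0,0,0,0,0,-4.5,1],
  [0,0,0,0,0,0,1],
], grip_force=20)

```text
clock: 48.85
eef_pos: [443.3, -368.2, 53.3]
eef_rot: [-3.142, -0.0, 1.572]
wrist_force: [0.4, -0.6, 0.3]
finger_gap: 0.3
finger_force: 0.0
```

Request:
servo_tool([
  [0,0,0,0,5,0,1],
  [0,0,0,0,4,0,1],
  [0,0,0,0,3,0,1],
  [0,0,0,0,2,0,1],
  [0,0,0,0,0,0,1],
])

```text
clock: 49.48
eef_pos: [443.5, -354.2, 53.4]
eef_rot: [3.141, 0.001, 1.572]
wrist_force: [-0.5, -3.4, 1.3]
finger_gap: 0.6
finger_force: 1.2
```

Request:
servo_tool([
  [0,0,0,0,0.5,0,1],
  [0,0,0,0,0.5,0,1],
  [0,0,0,0,0.7,0,1],
  [0,0,0,0,1,0,1],
  [0,0,0,0,1.5,0,1],
  [0,0,0,0,2,0,1],
  [0,0,0,0,3,0,1],
  [0,0,0,0,4,0,1],
  [0,0,0,0,5,0,1],
  [0,0,0,0,6,0,1],
])

```text
clock: 50.72
eef_pos: [443.3, -329.6, 53.2]
eef_rot: [-3.142, 0.0, 1.572]
wrist_force: [-0.6, -2.3, 1.8]
finger_gap: 0.6
finger_force: 1.4
```

Request:
servo_tool([
  [0,0,0,0,8,0,1],
  [0,0,0,0,9,0,1],
  [0,0,0,-0.1,10,0,1],
  [0,0,0,-0.1,11,0,1],
  [0,0,0,-0.1,12,0,1],
  [0,0,0,-0.1,12,0,1],
  [0,0,0,-0.1,12,0,1],
  [0,0,0,-0.1,12,0,1],
  [0,0,0,-0.1,12,0,1],
  [0,0,0,-0.1,12,0,1],
  [0,0,0,-0.1,12,0,1],
  [0,0,0,-0.1,12,0,1],
  [0,0,0,0,12,0,1],
  [0,0,0,0,12,0,1],
  [0,0,0,0,12,0,1],
  [0,0,0,0,12,0,1],
  [0,0,0,0,12,0,1],
  [0,0,0,0,12,0,1],
  [0,0,0,0,12,0,1],
  [0,0,0,0,12,0,1],
])

```text
clock: 53.22
eef_pos: [442.2, -98.9, 53.0]
eef_rot: [-3.141, -0.0, 1.572]
wrist_force: [-1.4, -3.6, 1.1]
finger_gap: 0.2
finger_force: 1.5
```

Request:
servo_tool([
  [0,0,0,0,11,0,1],
  [0,0,0,0,10,0,1],
  [0,0,0,0,9,0,1],
  [0,0,0,0,8,0,1],
  [0,0,0,0,7,0,1],
  [0,0,0,0,6,0,1],
  [0,0,0,0,5,0,1],
  [0,0,0,0,5,0,1],
  [0,0,0,0,4,0,1],
  [0,0,0,0,4,0,1],
  [0,0,0,0,3,0,1],
  [0,0,0,0,2,0,1],
  [0,0,0,0,1,0,1],
])

```text
clock: 54.85
eef_pos: [442.5, -24.6, 53.2]
eef_rot: [3.141, 0.0, 1.572]
wrist_force: [-1.4, -3.0, -1.2]
finger_gap: 0.3
finger_force: 1.3
```

Request:
servo_tool([
  [0,0,0,0,3,0,1],
  [0,0,0,0,3,0,1],
  [0,0,0,0,3,0,1],
  [0,0,0,0,3,0,1],
  [0,0,0,0,3,0,1],
  [0,0,0,0,2,0,1],
  [0,0,0,0,1.5,0,1],
  [0,0,0,0,1.5,0,1],
  [0,0,0,0,1.5,0,1],
  [0,0,0,0,1.5,0,1],
  [0,0,0,0,1.5,0,1],
])

```text
clock: 56.22
eef_pos: [442.3, -0.4, 53.1]
eef_rot: [-3.141, 0.001, 1.572]
wrist_force: [-2.0, -5.1, 0.5]
finger_gap: 0.6
finger_force: 2.5
```

Request:
servo_tool([
  [0,0,0,0,1,0,1],
  [0,0,0,0,1,0,1],
  [0,0,0,0,0,0,1],
])

```text
clock: 56.6
eef_pos: [442.6, 2.1, 53.2]
eef_rot: [3.141, -0.0, 1.572]
wrist_force: [0.1, -0.2, -0.4]
finger_gap: 0.5
finger_force: 0.1
```

Request:
servo_tool([
  [0,0,0,0,1,0,1],
  [0,0,0,0,1,0,1],
  [0,0,0,0,0,0,1],
])

```text
clock: 56.98
eef_pos: [442.5, 4.0, 53.2]
eef_rot: [3.141, -0.0, 1.572]
wrist_force: [-0.2, 0.3, 0.2]
finger_gap: 0.5
finger_force: 0.0
```

Request:
servo_tool([
  [0,0,0,0,1,0,1],
  [0,0,0,0,1,0,1],
  [0,0,0,0,0.5,0,1],
  [0,0,0,0,0,0,1],
])

```text
clock: 57.48
eef_pos: [442.4, 5.8, 53.2]
eef_rot: [3.141, 0.001, 1.572]
wrist_force: [0.2, -7.2, 0.0]
finger_gap: 0.6
finger_force: 3.5
```

Request:
servo_tool([
  [0,0,0,0,0.7,0,1],
  [0,0,0,0,0,0,1],
])

```text
clock: 57.72
eef_pos: [442.5, 6.0, 53.2]
eef_rot: [3.141, 0.002, 1.572]
wrist_force: [-1.0, -13.3, 0.0]
finger_gap: 0.4
finger_force: 6.5
```

Hard end stop at y = 5.8, a full 360 mm of travel. I back off and check.

Request:
servo_tool([
  [0,0,0,0,-3,0,1],
  [0,0,0,0,-12,0,1],
  [0,0,0,0,-20,0,1],
  [0,0,0,0,-25,0,1],
  [0,0,0,0,-20,40,1],
  [0,0,0,0,-20,50,1],
  [0,0,0,0,-40,50,1],
  [0,0,0,0,-40,50,1],
  [0,0,0,0,-40,20,1],
  [0,0,0,0,0,0,1],
  [0,0,0,0,0,0,1],
])

```text
clock: 59.1
eef_pos: [442.0, -210.8, 260.0]
eef_rot: [-3.141, -0.001, 1.572]
wrist_force: [-0.6, -0.0, -0.4]
finger_gap: 0.3
finger_force: 0.0
```

Run:
```python
from h import *
np.set_printoptions(precision=1,suppress=True)
s=manip.read_state();print(s['clock'],s['eef_pos'],s['wrist_force'])
P=pose('wrist');b=manip.camera('wrist');cv2.imwrite('pics/w8.png',b[:,:,::-1])
# rows of dark bar / edges along the channel centre column
g=cv2.cvtColor(b,cv2.COLOR_RGB2GRAY).astype(int)
for y in range(-10,75,3):
    u,v=proj('wrist',(443,y,60),P);print(y,g[int(round(v)),int(round(u))],end='; ')
print()
m=green(b,(40,25,30))
for q in blobs(m,300): print(q[0],q[1],plane('wrist',*q[1],70,P))
a0=cv2.imread('pics/top0.png').astype(int);t=manip.camera('top')[:,:,::-1].astype(int);cv2.imwrite('pics/top9.png',t)
d=(abs(a0-t).max(2)>60)
for n,(x,y,w,h) in dict(plates=(283,112,50,50),bowl=(96,135,58,55),ladle=(168,125,102,30),goblet=(428,180,38,35),redmug=(352,122,30,34)).items(): print(n,d[y:y+h,x:x+w].mean().round(3))
```

```text
59.1 [ 442.  -210.8  260. ] [-0.6 -0.  -0.4]
-10 199; -7 200; -4 152; -1 138; 2 137; 5 178; 8 198; 11 29; 14 20; 17 25; 20 27; 23 22; 26 27; 29 24; 32 23; 35 24; 38 26; 41 29; 44 27; 47 27; 50 26; 53 65; 56 77; 59 77; 62 77; 65 77; 68 79; 71 74; 74 184; 
plates 0.009
bowl 0.0
ladle 0.0
goblet 0.0
redmug 0.0[ WARN:0@2.770] global loadsave.cpp:1063 imwrite_ Unsupported depth image for selected encoder is fallbacked to CV_8U.
```

```bash
python3 -c "
from cell import manip
print(manip.sign_off())"
```

```text
the job is handed in; nothing more can be done
None
```

I packed the three green mugs upright in a tight row with their handles to the robot's side, locked the stop and pushed the tray in past its catch to the end stop. The bystanders showed no change in the top view, and the job is handed in.

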